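# Rock a tight tube block out of a dry-bath heater

### The arm

A 6-joint arm with a two-finger parallel gripper is mounted at the origin on the work surface. World frame = base frame: x ahead of the robot, y to its left, z up, the work surface at z = 0. Lengths are in m, angles in rad, forces in N, time in s.
With the tool pointing down it reaches from about 0.35 to 0.85 m from the base axis. Payload 8.1 kg.
Tool frame: the origin (TCP) lies on the centre line of the jaws, within the pads' length; the fingertips stand 14 mm ahead of it and the grasp point (between the pads) lies 5 mm behind it; z points along the fingers, y is the direction in which the jaws open and shut (so a half turn about z gives the same grasp; the last joint's range is limited). The gripper opens to 93 mm and grips with 3 to 60 N. Pads are 15 mm wide; open, the fingers measure 128 mm over their backs; the gripper's body (75 mm by 188 mm) begins 65 mm behind the grasp point.
Start: joints at [-1.396, 0.13, 1.488, -0, 1.523, -0.085], TCP at [0.154, -0.58, 0.233] pointing down, gripper open.
Joint ranges: [-2.96, 2.96], [-0.89, 2.26], [0.02, 2.5], [-1.34, 4.48], [0, 2.73], [-2.66, 2.66]. Speed limits (rad/s): [2.39, 2.39, 2.79, 3.14, 3.14, 3.14].

### API

Orientations are given as a rotation vector (axis times angle).
In Python, from plant import robot gives the robot as it stands.
- The arm moves only by the tool jog_arm, never from a script. Its argument "steps" is a list of rows, each a list of 7 numbers: the closure, from 0 (fully open) to 1 (shut), then the shift along the tool's x, y, z in m, then the turn, a rotation vector about the tool's x, y, z in rad. In form: [[jaw, tx, ty, tz, rx, ry, rz], ...]. A call has 1 to 5 rows; each row is the pose to reach, as a shift and turn from the pose measured when the call began, along the tool's axes at that moment; what a row does not reach only later rows make up. A row lasts 1/8 s, in which the tool goes at most 62.5 mm and 10.7 degrees, less where a joint would pass 70% of its speed; a pose out of reach is approached as far as the arm can. A call with a gripper value outside its range is refused whole. The fingers move at their own pace and stop on an object; "force" is the grip in N (left out, the last holds). Time passes only in rows, so rows that repeat a pose let the fingers close. It gives the time, the measured TCP pose, the force and the opening at its end, in the units of the state.
- robot.read_state(): the state, without advancing time (a new reading comes with each control period).
- robot.read_camera(name): name is "side" or "top"; returns a dict with "image" (480x640x3 uint8, red, green, blue), "mtx" (3x3 intrinsics, pixels), "extrinsics" (4x4, takes a point from camera to world coordinates). Camera axes: x right, y down, z forward; pixel columns grow to the right and rows downward; lengths in m; the calibration is good to about 2 mm. A picture is of the moment at which its call begins. There is no depth.
- robot.close_job(): hands the job in, once; it reports no verdict.
The state is a dict: "t": time; "q": joint angles; "dq": joint speeds; "joint_torque": joint torques, N m; "tool_pos": TCP position; "orientation": TCP orientation; "force": force on the tool from outside, world axes, zero at the start; "wrist_torque": the same for the moment, N m; "opening": finger opening in m.
Only numpy, scipy, OpenCV 4.12 (cv2) and the standard library are available. Lean on these libraries where they do the work, as an engineer would, in place of code of your own. Each camera call takes 0.05 s, during which the arm holds its last target.

### The job

The aluminium tube block has gone tight in the well of the dry-bath heater. Take it by its black lifting handle and rock it side to side until it works free, with the heater staying where it stands, flat on the bench, and nothing around it disturbed. Then hold the block level and still just clear above the well, a centimetre or two over the rim, and finish while still holding it there.

Things in the scene. Friction and masses are not known exactly. Their poses are not given: they have to be found in the camera images.
- heater: dry-bath heater standing loose on four rubber feet, 210 x 200 x 85 mm (x, y, z), 2.2 kg, white with a sloping dark control panel at its -x end. Origin: centre of its underside, on the bench. x points from the control panel to the back, y to its left, z up. Its well is open at the top, 73 mm (x) by 60 mm (y), centred 30 mm behind the origin (+x).
- handle (a point): centre of the black grip of the lifting handle fixed to the tube block: a flat bar 56 mm long (block's x), 14 mm thick (block's y: pinch these flat faces), 26 mm high, on a 12 mm thick steel stem 26 mm long. On the block's centre line, 89 mm above its underside, 39 mm above its top face. Axes are the block's, at the start parallel to the heater's.
- foot (a point): centre of the underside of the tube block: aluminium, 70 x 56 x 50 mm (x, y, z), 0.35 to 0.5 kg with its handle, 10 dark tube holes on top. At the start it stands on the well floor, its top face 10 mm above the rim, with 1.5 mm clearance to the walls at each end (x) and 2 mm at each side (y). Axes are the block's.
- foot_left (a point): middle of the block's lower left edge, 28 mm from foot along its +y. A sprung contact plate in the well's left wall, 10 mm above the floor, presses on this side and drags with about 15 N whichever way the side slides, until this edge has risen some 12 mm off the floor. From then on the side is free.
- foot_right (a point): middle of the block's lower right edge, 28 mm from foot along its -y. Held by a sprung plate in the right wall just as the left side is. A straight pull works against both plates at once and lifts the whole heater instead of freeing the block; tilted about x, one side slides up while the other stays.
- well_rim (a point): centre of the mouth of the well, at rim height, 85 mm above the bench; axes as the heater's
- well_floor (a point): centre of the floor of the well, 40 mm below the rim, 45 mm above the bench; axes as the heater's. In the well the block can tilt about x by some 0.08 rad either way, so one rock raises a side by 4 mm or so, and several rocks to alternate sides walk the block up.
- spare_block: bystander: a spare aluminium tube block without handle, 70 x 56 x 50 mm, standing on the bench beside the heater's right (-y) side; origin under its centre
- cover: bystander: the heater's bluish clear cover with a blue knob, 110 x 85 x 57 mm, lying on the bench beside the heater's left (+y) side; origin under its centre
- tube_rack: bystander: blue rack with capped sample tubes, 100 x 200 x 56 mm; origin under its centre
- slide_box: bystander: green microscope-slide box, 102 x 87 x 35 mm; origin under its centre
- dropper: bystander: amber dropper bottle with black cap, 38 mm across, 100 mm high; origin under its centre
- petri: bystander: stack of three culture dishes, 90 mm across, 45 mm high; origin under its centre
- tip_box: bystander: pipette-tip box with a bluish lid, 122 x 87 x 67 mm; origin under its centre
- beaker: bystander: glass beaker, 70 mm across, 90 mm high; origin under its centre
Mind the look-alikes: they are no part of the job. Leave any green or yellow look-alike of the part that bears handle alone.

How it is judged:
On the way, in this order (a step that is already met when the one before it is completed fails the run):
1. the block is rocked while still down in the well: tilted by more than 0.02 rad, its underside centre less than 8 mm off the well floor (angle between foot's own z axis and vertical above 0.02 rad and z of foot in the frame of heater below 0.053 m and angle between heater's own z axis and vertical below 0.02 rad), for 0.05 s.
2. both sides have been worked up past the sprung plates (lower edges more than 13 mm above the well floor) (z of each of foot_left, foot_right in the frame of heater above 0.058 m), for 0.05 s.
At the end, for the whole second after the job is handed in: The gripper holds the block still and level (0.10 rad) over the well, lower edges 4 mm or more above the rim, underside at most 35 mm, within 15 mm of centre, touching nothing else; the heater stands flat within 30 mm of its start; no bystander moved over 20 mm (z of each of foot_left, foot_right in the frame of well_rim above 0.004 m and z of foot in the frame of well_rim below 0.035 m and horizontal distance between foot and well_rim below 0.015 m and angle between foot's own z axis and vertical below 0.1 rad and linear speed of each of block, heater below 0.02 m/s and angular speed of block below 0.2 rad/s and contact force between the fingers and block above 1 N and contact force between block and heater below 0.2 N and height (world z) of heater below 0.003 m and angle between heater's own z axis and vertical below 0.02 rad and distance of heater from where it was at the start of the episode below 0.03 m and distance of each of spare_block, cover, tube_rack, slide_box, dropper, petri, tip_box, beaker from where it was at the start of the episode below 0.02 m); the arm keeps its last pose, push and grip.
It fails at once if the heater is lifted off the bench (underside centre more than 8 mm up) (height (world z) of heater above 0.008 m).
It fails at once if the heater is tipped by more than 0.12 rad (angle between heater's own z axis and vertical above 0.12 rad).
It fails at once if the heater is dragged more than 35 mm (distance of heater from where it was at the start of the episode above 0.035 m).
It fails at once if a bystander is moved more than 25 mm (distance of any of spare_block, cover, tube_rack, slide_box, dropper, petri, tip_box, beaker from where it was at the start of the episode above 0.025 m).
It also fails if it takes over 45 s, if anything falls off the work surface, if the arm or the gripper's body presses on something with over 40 N, if the wrist force passes 120 N, or if a joint passes its speed limit or range.

## Working session

There is one attempt and no reset: what is moved stays moved. The work goes in short steps, Python scripts to look and compute and a tool call to move; the robot and the scene stay as the last step left them, time stands still between calls to the robot, and variables do not carry over. Pictures are saved under pics/ and viewed, and the job is handed in when it is done.

Besides the shell and the picture viewer there is one more tool, called by a JSON object that holds its "name" and its "arguments", one argument or row to a line. jog_arm: Moves the arm, as the interface text tells. Its arguments: {"type":"object","properties":{"steps":{"type":"array"},"force":{"type":"number"}},"required":["steps"]}

```bash
mkdir -p pics; ls
python3 - <<'E'
from plant import robot
import cv2,numpy as np
s=robot.read_state();print(s)
for n in("side","top"):
    c=robot.read_camera(n);cv2.imwrite(f"pics/{n}0.png",c["image"][:,:,::-1]);print(n,c["mtx"],c["extrinsics"])
E
```

```text
pics
{'t': 0.0, 'q': array([-1.39639772e+00,  1.31144520e-01,  1.48924088e+00, -8.67725992e-06,
        1.52296893e+00, -8.53983960e-02]), 'dq': array([-0.00094816, -0.00091393,  0.00055935,  0.00054743, -0.00100431,
        0.00075779]), 'joint_torque': array([ 1.73171866e-03, -5.59839678e+01, -4.91762280e+01,  7.66769866e-02,
        3.57622455e-02, -1.74238676e-04]), 'tool_pos': array([ 0.15406004, -0.57934903,  0.23161843]), 'orientation': array([-3.11338006e+00, -4.06714230e-01,  1.36625960e-04]), 'force': array([ 0.37369318, -1.16997458,  0.80277333]), 'wrist_torque': array([ 0.0037894 , -0.02680808, -0.0220424 ]), 'opening': 0.09304762406114432}
side [[473.26578816   0.         317.20105184]
 [  0.         473.26578816 239.61401375]
 [  0.           0.           1.        ]] [[-0.99507089 -0.06410485  0.07566034  0.465673  ]
 [-0.09844965  0.54705701 -0.83128593  0.89053318]
 [ 0.01189894 -0.83463716 -0.55067161  0.68495384]
 [ 0.          0.          0.          1.        ]]
top [[476.69793062   0.         320.89578324]
 [  0.         476.69793062 234.79821345]
 [  0.           0.           1.        ]] [[-0.00926984 -0.99602627  0.08857623  0.42755765]
 [-0.99988283  0.00815358 -0.01295576  0.00202395]
 [ 0.01218207 -0.08868595 -0.99598514  1.38169467]
 [ 0.          0.          0.          1.        ]]
```

View pics/side0.png

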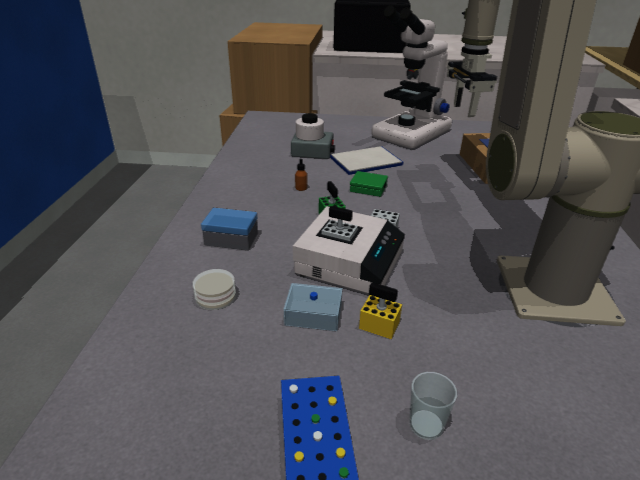

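View pics/top0.png

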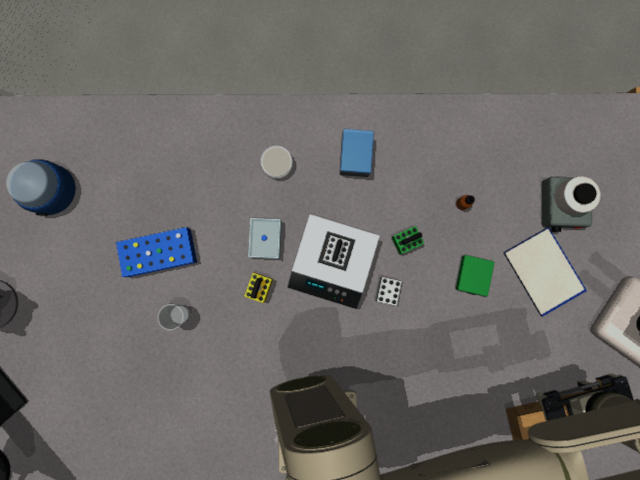

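The heater is at about (335,262) in the top view and (350,245) in the side view. Its black handle is at about (337,250) top and (340,213) side. Green and yellow look-alikes stand beside it.

Run:
```python
import cv2,numpy as np
a=cv2.imread("pics/side0.png")[185:295,285:415];b=cv2.imread("pics/top0.png")[205:315,280:410]
cv2.imwrite("pics/crop0.png",np.vstack([cv2.resize(x,None,fx=5,fy=5,interpolation=cv2.INTER_CUBIC)[:,:] for x in(a,)]))
cv2.imwrite("pics/crop1.png",cv2.resize(b,None,fx=5,fy=5,interpolation=cv2.INTER_CUBIC))
```

```text
(no output)
```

View pics/crop0.png

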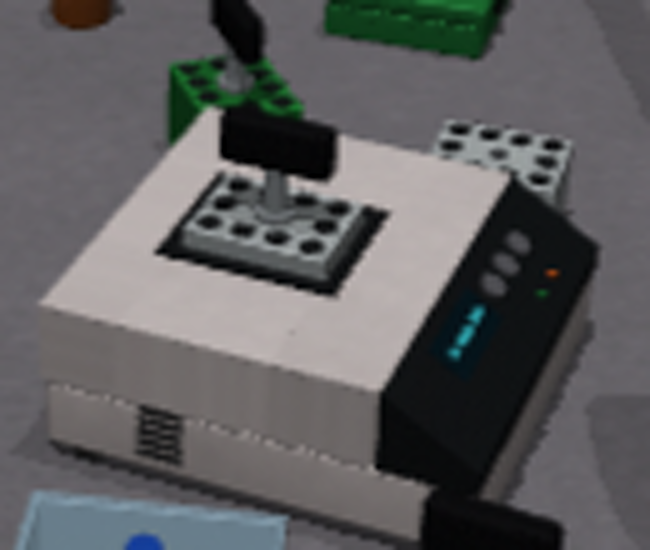

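View pics/crop1.png

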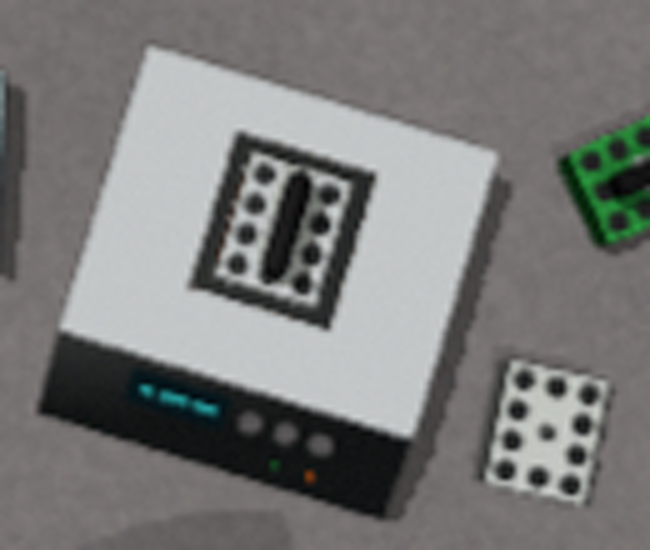

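```bash
cat > h.py <<'E'
import cv2,numpy as np
CAM={"side":(np.array([[473.26578816,0,317.20105184],[0,473.26578816,239.61401375],[0,0,1]]),np.array([[-0.99507089,-0.06410485,0.07566034,0.465673],[-0.09844965,0.54705701,-0.83128593,0.89053318],[0.01189894,-0.83463716,-0.55067161,0.68495384]])),
"top":(np.array([[476.69793062,0,320.89578324],[0,476.69793062,234.79821345],[0,0,1]]),np.array([[-0.00926984,-0.99602627,0.08857623,0.42755765],[-0.99988283,0.00815358,-0.01295576,0.00202395],[0.01218207,-0.08868595,-0.99598514,1.38169467]]))}
def ray(n,uv):
    K,E=CAM[n];d=E[:,:3]@np.linalg.solve(K,[uv[0],uv[1],1.]);return E[:,3],d/np.linalg.norm(d)
def onz(n,uv,z):
    o,d=ray(n,uv);return o+d*(z-o[2])/d[2]
def tri(a,b):
    (o1,d1),(o2,d2)=ray("side",a),ray("top",b)
    t=np.linalg.lstsq(np.c_[d1,-d2],o2-o1,rcond=None)[0];p,q=o1+t[0]*d1,o2+t[1]*d2
    return (p+q)/2,np.linalg.norm(p-q)
def P(n,X):
    K,E=CAM[n];c=K@(E[:,:3].T@(np.asarray(X)-E[:,3]));return c[:2]/c[2]
def comp(img,roi,thr,minA=20):
    x0,y0,x1,y1=roi;m=(img[y0:y1,x0:x1].max(2)<thr).astype(np.uint8)
    n,l,s,c=cv2.connectedComponentsWithStats(m,connectivity=4);out=[]
    for i in range(1,n):
        if s[i,4]>=minA:
            ys,xs=np.nonzero(l==i);r=cv2.minAreaRect(np.c_[xs+x0,ys+y0].astype(np.float32))
            out.append((s[i,4],c[i]+[x0,y0],(s[i,0]+x0,s[i,1]+y0,s[i,2],s[i,3]),r))
    return out
E
python3 - <<'E'
from h import *
S=cv2.imread("pics/side0.png");T=cv2.imread("pics/top0.png")
for thr in(25,40,55):
    print(thr,"side");[print("  ",*o) for o in comp(S,(325,203,358,224),thr)]
    print(thr,"top");[print("  ",*o) for o in comp(T,(310,225,365,275),thr)]
# white top
m=((T.min(2)>150)).astype(np.uint8);m[:, :270]=0;m[:205]=0;m[315:]=0;m[:,385:]=0
cs,_=cv2.findContours(m,0,2);c=max(cs,key=cv2.contourArea);q=cv2.approxPolyDP(c,5,True)[:,0];print(q)
for p in q: print(onz("top",p,.085).round(4))
E
```

```text
25 side
   235 [340.00851064 213.17446809] (np.int32(329), np.int32(206), np.int32(23), np.int32(15)) ((340.107666015625, 212.93846130371094), (22.628093719482422, 11.226341247558594), 15.255120277404785)
25 top
   30 [339.03333333 247.03333333] (np.int32(337), np.int32(240), np.int32(5), np.int32(16)) ((338.896240234375, 247.6132049560547), (2.060408353805542, 15.247020721435547), 15.945394515991211)
40 side
   256 [339.83203125 212.9453125 ] (np.int32(329), np.int32(205), np.int32(23), np.int32(16)) ((340.01177978515625, 212.44705200195312), (22.99462890625, 12.365036964416504), 12.52880859375)
40 top
   89 [336.94382022 250.06741573] (np.int32(333), np.int32(240), np.int32(9), np.int32(21)) ((336.921630859375, 250.12974548339844), (4.190723896026611, 21.174184799194336), 17.102725982666016)
55 side
   265 [339.8490566  212.81132075] (np.int32(329), np.int32(204), np.int32(23), np.int32(17)) ((340.20001220703125, 212.0999755859375), (23.64542007446289, 13.124293327331543), 12.52880859375)
55 top
   253 [336.63241107 251.24505929] (np.int32(319), np.int32(232), np.int32(36), np.int32(38)) ((336.16546630859375, 250.7704620361328), (27.978195190429688, 31.31887435913086), 17.354022979736328)
   97 [336.83505155 250.01030928] (np.int32(333), np.int32(240), np.int32(9), np.int32(22)) ((336.7294006347656, 250.56881713867188), (4.5975661277771, 22.12578773498535), 16.699243545532227)
[[310 214]
 [292 270]
 [362 291]
 [378 235]]
[0.6004 0.0145 0.085 ]
[0.4477 0.0644 0.085 ]
[ 0.3893 -0.1246  0.085 ]
[ 0.541 -0.171  0.085]
```

Run:
```python
from h import *
T=cv2.imread("pics/top0.png")
p,e=tri((340.0,212.9),(336.9,250.1));print("handle",p,e)
print("top ray at .134,.147",onz("top",(336.9,250.1),.134),onz("top",(336.9,250.1),.147))
w=onz("top",(336.4,250.8),.085);print("well rim",w)
r=cv2.minAreaRect(np.array([onz("top",q,.085)[:2] for q in cv2.boxPoints(((336.17,250.77),(28,31.3),17.35))],np.float32));print(r)
# long axis of white top via fit lines
m=((T.min(2)>150)).astype(np.uint8);m[:, :270]=0;m[:205]=0;m[315:]=0;m[:,385:]=0
cs,_=cv2.findContours(m,0,1);c=max(cs,key=cv2.contourArea)[:,0]
q=np.array([[310,214],[292,270],[362,291],[378,235]],float)
for i in range(4):
    a,b=q[i],q[(i+1)%4];u=(b-a)/np.linalg.norm(b-a);t=(c-a)@u;d=abs((c-a)@[-u[1],u[0]]);s=c[(d<3)&(t>5)&(t<np.linalg.norm(b-a)-5)]
    l=cv2.fitLine(s.astype(np.float32),2,0,.01,.01).ravel();x=onz("top",l[2:],.085);y=onz("top",l[2:]+20*l[:2],.085);v=y-x;print("edge dir",np.degrees(np.arctan2(v[1],v[0])))
W=p.copy()
for z in(.085,): 
  yaw=-.305;h=np.array([np.cos(yaw),np.sin(yaw)]);n=np.array([-h[1],h[0]])
  for dx in(-36.5,36.5):
    for dy in(-30,30):
      X=np.r_[p[:2]+h*dx/1e3+n*dy/1e3,z];print("rim corner pred top",P("top",X),"side",P("side",X))
```

```text
handle [ 0.49884279 -0.05570122  0.13588524] 0.0020846698422013403
top ray at .134,.147 [ 0.4979051  -0.05578955  0.134     ] [ 0.49717213 -0.05518718  0.147     ]
well rim [ 0.4987707 -0.056674   0.085    ]
((0.4989355206489563, -0.05615081638097763), (0.07645811140537262, 0.08546572923660278), 72.10324096679688)
edge dir -17.74159174540833
edge dir -107.34020408219271
edge dir -17.755201507592133
edge dir -107.69228197039688
rim corner pred top [342.73361151 266.83785731] side [358.36456709 228.78488419]
rim corner pred top [321.60542362 260.38619859] side [349.83686207 241.48066611]
rim corner pred top [350.41800514 241.20839303] side [330.00434682 222.25846781]
rim corner pred top [329.38945262 234.80551563] side [320.4747136  234.41293724]
```

```bash
cat >> h.py <<'E'
from scipy.spatial.transform import Rotation as R
YAW=-.307
def Rt(yaw,tilt=0): # tool down, x along block x; tilt about block x (world rotation)
    Rb=R.from_euler('z',yaw)
    return Rb*R.from_rotvec([tilt,0,0])*R.from_euler('x',np.pi)
def delta(s,pos,Rg):
    R0=R.from_rotvec(s["orientation"])
    return R0.inv().apply(np.asarray(pos)-s["tool_pos"]).round(4),(R0.inv()*Rg).as_rotvec().round(4)
E
python3 - <<'E'
from h import *
from plant import robot
s=robot.read_state();print(delta(s,[.498,-.0557,.21],Rt(YAW)))
E
```

```text
(array([ 0.4669, -0.4177,  0.0225]), array([-1.600e-03,  3.000e-04,  5.668e-01]))
```

{"name": "jog_arm", "arguments": {
  "steps": [
    [0,0.046,-0.041,0,0,0,0.14],
    [0,0.092,-0.082,0,0,0,0.28],
    [0,0.138,-0.123,0,0,0,0.42],
    [0,0.184,-0.164,0,0,0,0.567],
    [0,0.23,-0.205,0,0,0,0.567]
  ],
  "force": 15
}}

```text
t: 0.72
tool_pos: [0.3243, -0.3203, 0.2318]
orientation: [-3.102, 0.485, 0.001]
force: [1.9, -0.2, -0.4]
opening: 0.0931
```

Run:
```python
from h import *
from plant import robot
s=robot.read_state();print(s['q'],s['tool_pos'],delta(s,[.498,-.0557,.21],Rt(YAW)))
```

```text
[-8.92541616e-01 -2.68082076e-01  1.87003435e+00  9.25613304e-04
  1.54130598e+00  9.88118714e-01] [ 0.32425674 -0.32027604  0.23175064] (array([ 0.0848, -0.3049,  0.0222]), array([-0.0017,  0.0009, -0.0029]))
```

{"name": "jog_arm", "arguments": {
  "steps": [
    [0,0.017,-0.06,0,0,0,0],
    [0,0.034,-0.12,0,0,0,0],
    [0,0.051,-0.18,0,0,0,0],
    [0,0.068,-0.24,0,0,0,0],
    [0,0.085,-0.305,0.022,0,0,-0.003]
  ]
}}

```text
t: 1.35
tool_pos: [0.4952, -0.0615, 0.2144]
orientation: [-3.103, 0.479, -0.005]
force: [1.0, -0.4, 1.1]
opening: 0.0926
```

{"name": "jog_arm", "arguments": {
  "steps": [
    [0,0,0,0,0,0,0]
  ]
}}

```text
t: 1.48
tool_pos: [0.4952, -0.0577, 0.212]
orientation: [-3.103, 0.471, 0.001]
force: [-0.3, -0.7, -0.8]
opening: 0.0927
```

Run:
```python
from h import *
from plant import robot
for n in("side","top"):
    c=robot.read_camera(n);i=c["image"][:,:,::-1];cv2.imwrite(f"pics/{n}1.png",i)
    cr=i[150:300,260:420] ;cv2.imwrite(f"pics/{n}1c.png",cv2.resize(cr,None,fx=4,fy=4,interpolation=2))
s=robot.read_state();print(s['t'],s['q'],s['tool_pos'],delta(s,[.498,-.0557,.129],Rt(YAW)))
```

```text
1.575 [-2.26169508e-01 -1.38820878e-01  1.79094686e+00  1.25637691e-03
  1.48803856e+00  1.64890096e+00] [ 0.49496239 -0.06088907  0.21383824] (array([ 0.0012, -0.0057,  0.0848]), array([-0.0014, -0.0013,  0.0026]))
```

View pics/side1c.png

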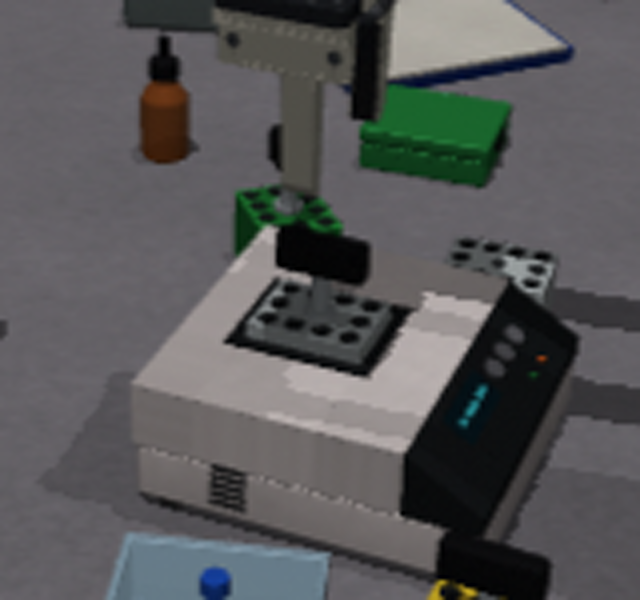

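The side view shows the open fingers above the handle, which is at about (340,213), with nothing touching. I'm lowering them now.

{"name": "jog_arm", "arguments": {
  "steps": [
    [0,0.001,-0.006,0.03,0,0,0.003],
    [0,0.001,-0.006,0.06,0,0,0.003],
    [0,0.001,-0.006,0.085,0,0,0.003],
    [0,0.001,-0.006,0.085,0,0,0.003]
  ]
}}

```text
t: 2.08
tool_pos: [0.4959, -0.0566, 0.1272]
orientation: [-3.103, 0.484, 0.004]
force: [-0.8, -0.2, 0.2]
opening: 0.093
```

Run:
```python
from h import *
from plant import robot
for n in("side","top"):
    c=robot.read_camera(n);i=c["image"][:,:,::-1];cv2.imwrite(f"pics/{n}2.png",i)
    cr=i[150:300,260:420] ;cv2.imwrite(f"pics/{n}2c.png",cv2.resize(cr,None,fx=4,fy=4,interpolation=2))
for _ in range(3):
  s=robot.read_state();print(s['t'],s['force'],s['tool_pos'],delta(s,[.498,-.0557,.129],Rt(YAW)))
```

```text
2.175 [ 0.48748299 -0.14363053  0.95960651] [ 0.49803358 -0.05657062  0.12996308] (array([-0.0003, -0.0008,  0.001 ]), array([-0.0013, -0.0023, -0.002 ]))
2.175 [ 0.48748299 -0.14363053  0.95960651] [ 0.49803358 -0.05657062  0.12996308] (array([-0.0003, -0.0008,  0.001 ]), array([-0.0013, -0.0023, -0.002 ]))
2.175 [ 0.48748299 -0.14363053  0.95960651] [ 0.49803358 -0.05657062  0.12996308] (array([-0.0003, -0.0008,  0.001 ]), array([-0.0013, -0.0023, -0.002 ]))
```

View pics/side2c.png

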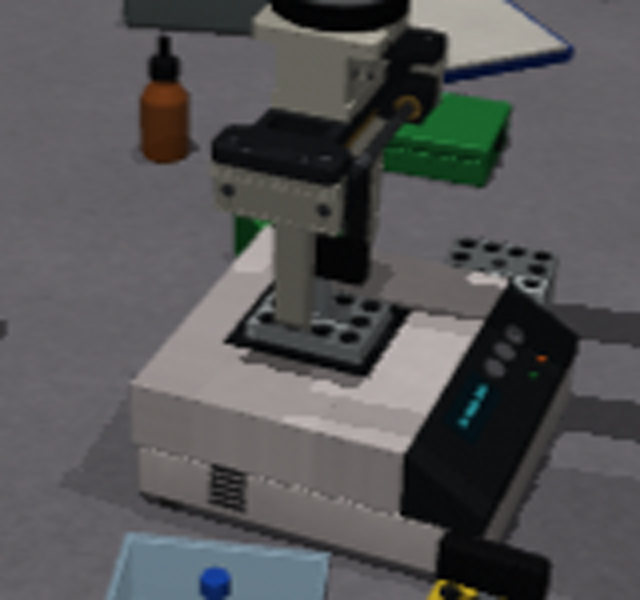

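View pics/top2c.png

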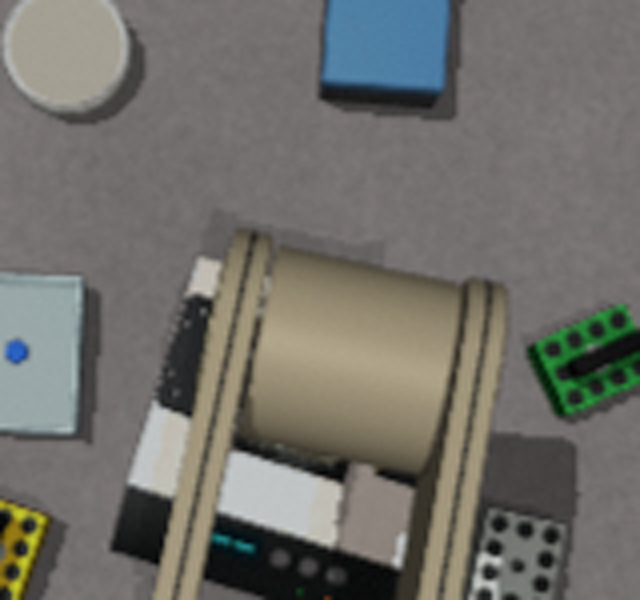

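The fingers straddle the handle and only the left one is visible, at about (295,250) in the crop. There is no contact force, so I'm closing the gripper.

{"name": "jog_arm", "arguments": {
  "steps": [
    [1,0,0,0,0,0,0],
    [1,0,0,0,0,0,0],
    [1,0,0,0,0,0,0],
    [1,0,0,0,0,0,0],
    [1,0,0,0,0,0,0]
  ],
  "force": 45
}}

```text
t: 2.8
tool_pos: [0.498, -0.0564, 0.1299]
orientation: [-3.103, 0.483, -0.004]
force: [-0.1, 0.2, -0.2]
opening: 0.048
```

{"name": "jog_arm", "arguments": {
  "steps": [
    [1,0,0,0,0,0,0],
    [1,0,0,0,0,0,0]
  ]
}}

```text
t: 3.05
tool_pos: [0.498, -0.0564, 0.1299]
orientation: [-3.103, 0.483, -0.003]
force: [-0.7, 0.0, 0.3]
opening: 0.0275
```

Run:
```python
from h import *
from plant import robot
s=robot.read_state();print(s['t'],s['force'],s['wrist_torque'],s['opening'],s['tool_pos'],delta(s,[.498,-.0557,.129],Rt(YAW)))
```

```text
3.05 [-0.66295484  0.02281445  0.33108291] [ 0.06789339 -0.00189123 -0.00912305] 0.02746082931126435 [ 0.49795128 -0.05643168  0.12986739] (array([-0.0002, -0.0007,  0.0009]), array([-0.0012, -0.002 , -0.0018]))
```

{"name": "jog_arm", "arguments": {
  "steps": [
    [1,0,0,0,0,0,0],
    [1,0,0,0,0,0,0],
    [1,0,0,0,0,0,0],
    [1,0,0,0,0,0,0]
  ]
}}

```text
t: 3.55
tool_pos: [0.4982, -0.0558, 0.13]
orientation: [-3.102, 0.482, -0.004]
force: [1.0, 5.2, 1.3]
opening: 0.0136
```

Run:
```python
from h import *
from plant import robot
s=robot.read_state();print(s['t'],s['force'],s['wrist_torque'],s['opening'],s['tool_pos'],delta(s,[.498,-.0557,.129],Rt(YAW)))
```

```text
3.55 [1.01596787 5.16935166 1.28611762] [ 1.17258587 -0.32213226  0.04379814] 0.013624841523121099 [ 0.49815139 -0.05577707  0.12997358] (array([-0.0002, -0.    ,  0.001 ]), array([-0.0024, -0.0021, -0.0015]))
```

The grip closed at 13.6 mm, against a bar 14 mm thick. Next I'm planning the rocks, each tilting about the lower edge that stays down.

```bash
cat >> h.py <<'E'
import os
def rows(hl0,hr0,hl1,hr1,n=4,dx=0,dy=0):
    from plant import robot
    s=robot.read_state()
    if not os.path.exists("ref.npz"): np.savez("ref.npz",p=s["tool_pos"],r=s["orientation"])
    f=np.load("ref.npz");Rr=R.from_rotvec(f["r"]);ax=np.array([np.cos(YAW),np.sin(YAW),0]);ay=np.array([-ax[1],ax[0],0])
    rel=(R.from_rotvec(s["orientation"])*Rr.inv()).as_rotvec();d=s["tool_pos"]-f["p"]
    th=rel@ax;print("t",round(s["t"],2),"now tilt",rel@ax.round(4),"pitch",(rel@ay).round(4),"yaw",rel[2].round(4),"dx,dy,dz mm",(1e3*np.array([d@ax,d@ay,d[2]])).round(2),"est h mm",1e3*(d[2]+.085*(1-np.cos(th))),"F",s["force"].round(1),"T",s["wrist_torque"].round(2),"open",s["opening"].round(4))
    L=.085
    for k in range(1,n+1):
        a=k/n;hl=(hl0+(hl1-hl0)*a)/1e3;hr=(hr0+(hr1-hr0)*a)/1e3
        sn=(hl-hr)/.056;t=np.arcsin(sn);h=(hl+hr)/2;m=max(0,(.04-h)/2)
        p=f["p"]+ax*dx/1e3+ay*(dy/1e3-(L-m)*sn)+np.array([0,0,h+L*np.cos(t)-L])
        print(*delta(s,p,R.from_rotvec(ax*t)*Rr))
E
python3 -c "
from h import *
rows(0,0,3.5,-0.3)"
```

```text
Traceback (most recent call last):
  File "h.py", line 37, in rows
    th=rel@ax;print("t",round(s["t"],2),"now tilt",rel@ax.round(4),"pitch",(rel@ay).round(4),"yaw",rel[2].round(4),"dx,dy,dz mm",(1e3*np.array([d@ax,d@ay,d[2]])).round(2),"est h mm",1e3*(d[2]+.085*(1-np.cos(th))),"F",s["force"].round(1),"T",s["wrist_torque"].round(2),"open",s["opening"].round(4))
                                                                                                                                                                                                                                                                                   ^^^^^^^^^^^^^^^^^^
AttributeError: 'float' object has no attribute 'round'
```

```bash
sed -i 's/s\["opening"\].round(4)/round(s["opening"],4)/' h.py; python3 -c "
from h import *
rows(0,0,3.5,-0.3)"
```

```text
t 3.55 now tilt 0.0 pitch 0.0 yaw 0.0 dx,dy,dz mm [0. 0. 0.] est h mm 0.0 F [1.  5.2 1.3] T [ 1.17 -0.32  0.04] open 0.0136
[ 0.      0.0011 -0.0004] [ 0.017 -0.     0.   ]
[ 0.      0.0022 -0.0008] [ 0.0339 -0.      0.0001]
[ 0.      0.0033 -0.0011] [ 0.0509 -0.0001  0.0001]
[ 0.      0.0045 -0.0014] [ 0.0679 -0.0001  0.0001]
```

{"name": "jog_arm", "arguments": {
  "steps": [
    [1,0,0.001,-0.0005,0.017,0,0],
    [1,0,0.002,-0.001,0.034,0,0],
    [1,0,0.0035,-0.001,0.051,0,0],
    [1,0,0.0045,-0.0015,0.068,0,0],
    [1,0,0.0045,-0.0015,0.068,0,0]
  ],
  "force": 60
}}

```text
t: 4.18
tool_pos: [0.4968, -0.0598, 0.1316]
orientation: [-3.034, 0.472, -0.02]
force: [1.8, 6.7, -0.1]
opening: 0.0135
```

Run:
```python
from h import *
from plant import robot
c=robot.read_camera("side");i=c["image"][:,:,::-1]
cv2.imwrite("pics/side3c.png",cv2.resize(i[185:295,275:415],None,fx=5,fy=5,interpolation=2))
rows(3.5,-.3,3.2,6.7,5)
```

```text
t 4.22 now tilt 0.06996180383225753 pitch -0.0 yaw -0.0004 dx,dy,dz mm [-0.06 -4.2   1.65] est h mm 1.8579041574893267 F [ 1.9  6.3 -1.2] T [ 0.83 -0.29 -0.  ] open 0.0138
[ 0.0001 -0.0015 -0.0004] [-0.0282  0.     -0.0005]
[ 0.0001 -0.0032 -0.001 ] [-0.0542  0.0001 -0.0006]
[ 0.0001 -0.005  -0.0016] [-0.0803  0.0001 -0.0006]
[ 0.0001 -0.0068 -0.0021] [-1.064e-01  1.000e-04 -7.000e-04]
[ 0.0001 -0.0086 -0.0025] [-0.1325  0.0002 -0.0007]
```

View pics/side3c.png

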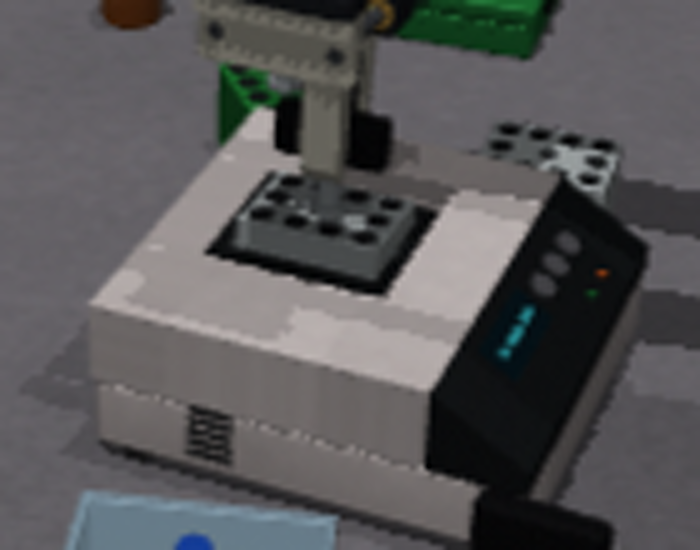

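The side view shows the left side of the block raised, at about (310,245) in the crop, with the heater still flat and the finger centred on the handle. Next is the opposite rock.

{"name": "jog_arm", "arguments": {
  "steps": [
    [1,0,-0.0015,-0.0005,-0.028,0,0],
    [1,0,-0.003,-0.001,-0.054,0,0],
    [1,0,-0.005,-0.0015,-0.08,0,0],
    [1,0,-0.007,-0.002,-0.106,0,0],
    [1,0,-0.0085,-0.0025,-0.132,0,0]
  ]
}}

```text
t: 4.85
tool_pos: [0.4992, -0.0515, 0.1345]
orientation: [3.044, -0.474, -0.012]
force: [1.2, 0.9, -7.3]
opening: 0.0136
```

Run:
```python
from h import *
rows(3.2,6.7,10,6.4,5)
```

```text
t 4.85 now tilt -0.06356911940767664 pitch 0.0007 yaw -0.0005 dx,dy,dz mm [-0.26  4.44  4.48] est h mm 4.655896229011506 F [ 1.2  0.9 -7.3] T [ 1.18 -0.73  0.07] open 0.0136
[ 0.0003  0.002  -0.0009] [ 0.0264  0.0006 -0.0004]
[ 0.0003  0.0037 -0.0015] [ 0.0518  0.0006 -0.0004]
[ 0.0003  0.0055 -0.0021] [ 0.0771  0.0005 -0.0003]
[ 0.0003  0.0073 -0.0026] [ 0.1025  0.0005 -0.0003]
[ 0.0003  0.0091 -0.003 ] [ 0.1279  0.0005 -0.0002]
```

{"name": "jog_arm", "arguments": {
  "steps": [
    [1,0,0.002,-0.001,0.026,0,0],
    [1,0,0.0035,-0.0015,0.052,0,0],
    [1,0,0.0055,-0.002,0.077,0,0],
    [1,0,0.0075,-0.0025,0.102,0,0],
    [1,0,0.009,-0.003,0.128,0,0]
  ]
}}

```text
t: 5.48
tool_pos: [0.4964, -0.06, 0.138]
orientation: [-3.037, 0.473, -0.019]
force: [3.4, 3.9, -10.6]
opening: 0.0135
```

Run:
```python
from h import *
from plant import robot
c=robot.read_camera("side");i=c["image"][:,:,::-1]
cv2.imwrite("pics/side4c.png",cv2.resize(i[185:295,275:415],None,fx=5,fy=5,interpolation=2))
rows(10,6.4,9.7,13.5,5)
```

```text
t 5.53 now tilt 0.06798056163067936 pitch 0.0004 yaw -0.0011 dx,dy,dz mm [-0.29 -4.9   8.23] est h mm 8.426132470356423 F [ 3.1  4.  -6.8] T [ 1.04 -0.67 -0.02] open 0.0136
[ 0.0003 -0.0023 -0.0004] [-0.0301  0.0004 -0.0012]
[ 0.0003 -0.0042 -0.001 ] [-0.0566  0.0004 -0.0013]
[ 0.0003 -0.0061 -0.0016] [-0.083   0.0005 -0.0013]
[ 0.0003 -0.008  -0.0021] [-0.1094  0.0005 -0.0014]
[ 0.0003 -0.0099 -0.0025] [-0.1359  0.0006 -0.0014]
```

View pics/side4c.png

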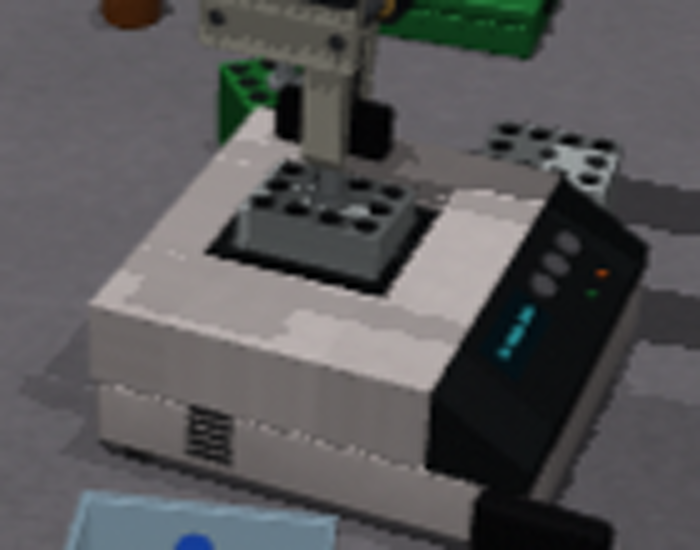

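The block stands visibly higher, with its side face at y of about 235–275 in the crop. The heater and its outline haven't moved, so I'm continuing.

{"name": "jog_arm", "arguments": {
  "steps": [
    [1,0,-0.0025,-0.0005,-0.03,0,0],
    [1,0,-0.004,-0.001,-0.057,0,0],
    [1,0,-0.006,-0.0015,-0.083,0,0],
    [1,0,-0.008,-0.002,-0.109,0,0],
    [1,0,-0.01,-0.0025,-0.136,0,-0.001]
  ]
}}

```text
t: 6.15
tool_pos: [0.4996, -0.0508, 0.1416]
orientation: [3.038, -0.472, -0.013]
force: [-0.1, 0.2, -3.8]
opening: 0.0133
```

Run:
```python
from h import *
rows(9.7,13.5,17,13.5,5)
```

```text
t 6.15 now tilt -0.07035359792193034 pitch 0.0 yaw 0.0003 dx,dy,dz mm [-0.13  5.14 11.66] est h mm 11.873998234667432 F [-0.1  0.2 -3.8] T [ 0.19 -0.04  0.06] open 0.0133
[ 0.0001  0.0022 -0.0004] [ 0.0286 -0.      0.0004]
[ 0.0001  0.0041 -0.0011] [ 0.0546 -0.      0.0004]
[ 0.0001  0.006  -0.0017] [ 0.0807 -0.0001  0.0005]
[ 0.0001  0.0079 -0.0023] [ 1.068e-01 -1.000e-04  5.000e-04]
[ 0.0001  0.0099 -0.0028] [ 1.329e-01 -1.000e-04  6.000e-04]
```

{"name": "jog_arm", "arguments": {
  "steps": [
    [1,0,0.002,-0.0005,0.029,0,0],
    [1,0,0.004,-0.001,0.055,0,0],
    [1,0,0.006,-0.0015,0.081,0,0],
    [1,0,0.008,-0.0025,0.107,0,0],
    [1,0,0.01,-0.003,0.133,0,0]
  ]
}}

```text
t: 6.78
tool_pos: [0.4964, -0.0604, 0.1451]
orientation: [-3.039, 0.473, -0.019]
force: [1.0, 3.9, -3.4]
opening: 0.0135
```

Run:
```python
from h import *
from plant import robot
c=robot.read_camera("side");i=c["image"][:,:,::-1]
cv2.imwrite("pics/side5c.png",cv2.resize(i[185:295,275:415],None,fx=5,fy=5,interpolation=2))
rows(17,13.5,20,20,4)
```

```text
t 6.83 now tilt 0.06593305911310132 pitch 0.0003 yaw -0.0002 dx,dy,dz mm [-0.29 -5.13 15.19] est h mm 15.37313047133965 F [ 1.4  4.1 -3.4] T [ 0.9  -0.14  0.04] open 0.0136
[ 0.0003 -0.0018 -0.001 ] [-0.019   0.0003 -0.0003]
[ 0.0003 -0.003  -0.0022] [-0.0347  0.0003 -0.0003]
[ 0.0003 -0.0042 -0.0033] [-0.0503  0.0003 -0.0003]
[ 0.0003 -0.0054 -0.0044] [-0.0659  0.0004 -0.0004]
```

View pics/side5c.png

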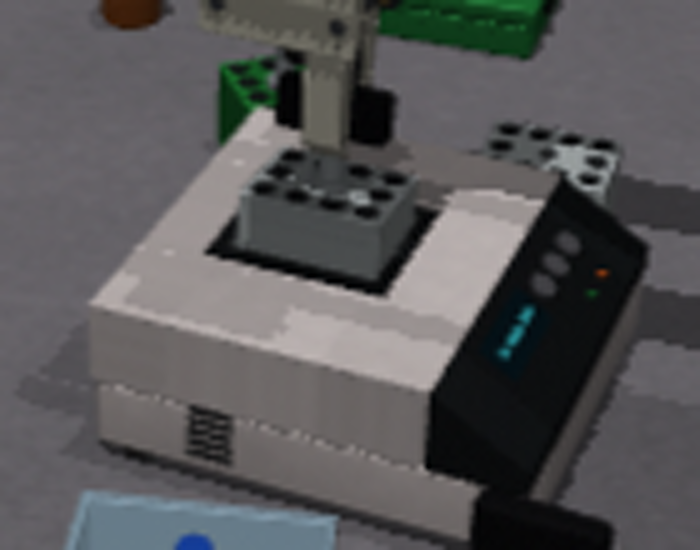

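The block is higher again, and the vertical force is down to roughly the block's weight. I'm levelling it and then raising it.

{"name": "jog_arm", "arguments": {
  "steps": [
    [1,0,-0.002,-0.001,-0.019,0,0],
    [1,0,-0.003,-0.002,-0.035,0,0],
    [1,0,-0.004,-0.0035,-0.05,0,0],
    [1,0,-0.0055,-0.0045,-0.066,0,0],
    [1,0,-0.0055,-0.0045,-0.066,0,0]
  ]
}}

```text
t: 7.45
tool_pos: [0.4981, -0.0552, 0.1502]
orientation: [-3.103, 0.481, -0.004]
force: [0.0, -0.5, -3.0]
opening: 0.0139
```

Run:
```python
from h import *
rows(20,20,57,57,5)
```

```text
t 7.45 now tilt -0.0005491773472958989 pitch 0.0002 yaw 0.0008 dx,dy,dz mm [-0.24  0.57 20.19] est h mm 20.190504963711646 F [ 0.  -0.5 -3. ] T [0.02 0.04 0.01] open 0.0139
[ 0.0003  0.0006 -0.0072] [0.0005 0.0002 0.0008]
[ 0.0003  0.0005 -0.0146] [0.0005 0.0002 0.0008]
[ 0.0003  0.0005 -0.022 ] [0.0005 0.0002 0.0008]
[ 0.0003  0.0005 -0.0294] [0.0005 0.0002 0.0008]
[ 0.0003  0.0005 -0.0368] [0.0005 0.0002 0.0008]
```

{"name": "jog_arm", "arguments": {
  "steps": [
    [1,0,0.0005,-0.008,0,0,0],
    [1,0,0.0005,-0.015,0,0,0],
    [1,0,0.0005,-0.022,0,0,0],
    [1,0,0.0005,-0.03,0,0,0],
    [1,0,0.0005,-0.037,0,0,0]
  ]
}}

```text
t: 8.07
tool_pos: [0.498, -0.0558, 0.1879]
orientation: [-3.103, 0.481, -0.004]
force: [0.1, 0.2, -4.4]
opening: 0.0133
```

{"name": "jog_arm", "arguments": {
  "steps": [
    [1,0,0,0,0,0,0],
    [1,0,0,0,0,0,0],
    [1,0,0,0,0,0,0]
  ]
}}

```text
t: 8.45
tool_pos: [0.4977, -0.0557, 0.1875]
orientation: [-3.103, 0.481, -0.003]
force: [-0.2, -0.4, -4.2]
opening: 0.0137
```

Run:
```python
from h import *
from plant import robot
S0=cv2.imread("pics/side0.png")
for n in("side","top"):
    c=robot.read_camera(n);i=c["image"][:,:,::-1];cv2.imwrite(f"pics/{n}6.png",i)
    if n=="side": cv2.imwrite("pics/side6c.png",cv2.resize(i[165:295,275:415],None,fx=4.5,fy=4.5,interpolation=2))
rows(57,57,57,57,1)
print(robot.read_state()["dq"].round(4))
```

```text
t 8.55 now tilt -0.0005478880870187393 pitch 0.0003 yaw 0.0006 dx,dy,dz mm [-0.38 -0.06 57.56] est h mm 57.55842006435214 F [-0.6 -0.5 -3. ] T [ 0.02  0.03 -0.03] open 0.0137
[ 0.0004 -0.0001  0.0006] [0.0005 0.0003 0.0006]
[-0.0007 -0.001  -0.0019 -0.0002 -0.0004 -0.0001]
```

View pics/side6c.png

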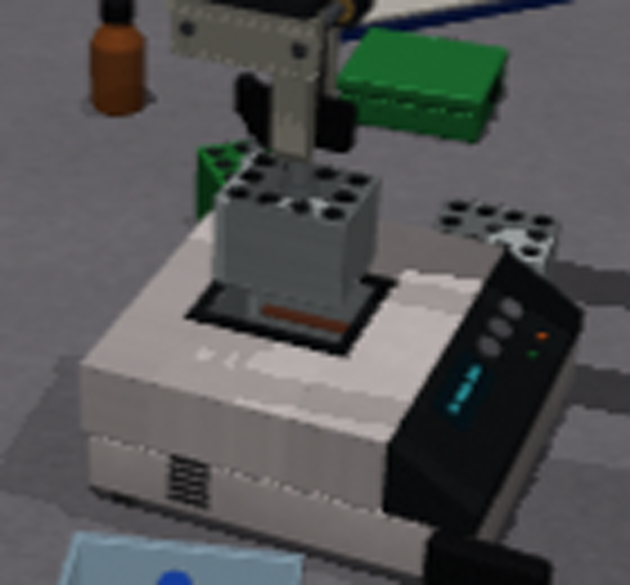

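View pics/top6.png

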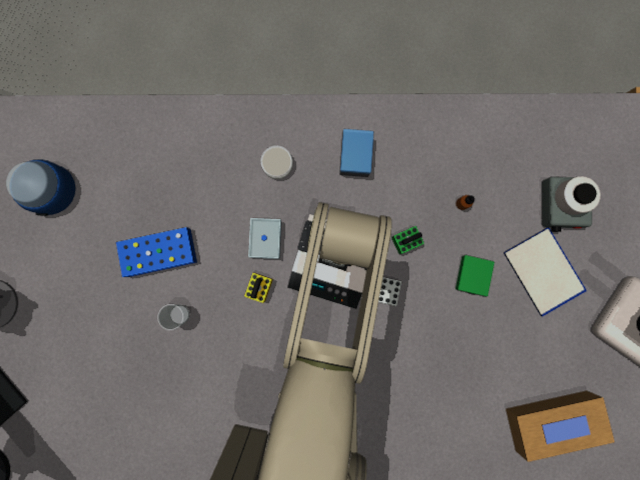

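The block is clear above the open well with its edges parallel to the rim, and the heater and bystanders are at their original pixels. As a check, I'm comparing the predicted corners with the image to see whether the handle slipped in the grip.

Run:
```python
from h import *
i=cv2.imread("pics/side6.png");a=np.array([np.cos(YAW),np.sin(YAW),0]);n=np.array([-a[1],a[0],0]);C=np.array([.498,-.0557,0])
g=cv2.resize(i[165:295,275:415],None,fx=4.5,fy=4.5,interpolation=2)
for z,col in((.1025,(0,0,255)),(.1525,(0,255,0))):
    for sx,sy in((-1,1),(1,1),(-1,-1)):
        u=P("side",C+a*.035*sx+n*.028*sy+[0,0,z]);print(z,sx,sy,u);q=((u-[275,165]+.5)*4.5).astype(int);cv2.circle(g,tuple(map(int,q)),4,col,1)
cv2.imwrite("pics/chk6.png",g)
S0=cv2.imread("pics/side0.png")
d=cv2.absdiff(S0,i).max(2);print("left/top heater area diff, lower face:",d[255:285,300:370].mean(),"cover",d[288:325,285:343].mean())
```

```text
0.1025 -1 1 [350.23490654 234.51875756]
0.1025 1 1 [321.87225374 227.80150349]
0.1025 -1 -1 [358.30030709 222.83339874]
0.1525 -1 1 [351.36996667 215.56416654]
0.1525 1 1 [322.25488257 209.07457882]
0.1525 -1 -1 [359.59386425 204.33200741]
left/top heater area diff, lower face: 3.1471428571428572 cover 1.8462255358807083
```

View pics/chk6.png

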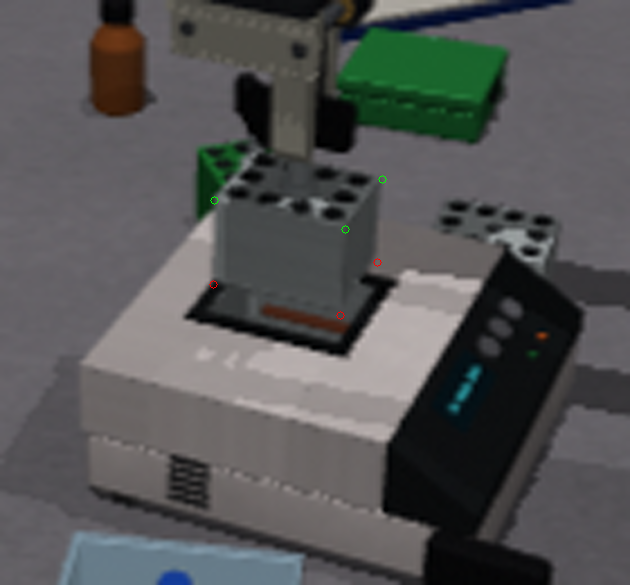

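The predicted corners match the image to about a pixel, so there was no slip. The block is level, about 17 mm over the rim. I'm handing in the job.

Run:
```python
from plant import robot
print(robot.close_job());s=robot.read_state();print(s["t"],s["tool_pos"],s["force"],s["opening"])
```

```text
the job is handed in; nothing more can be done
None
the job is handed in; nothing more can be done
```

The block is free and was handed in still held about 17 mm above the rim at t ≈ 8.6 s. The hand-in gave no verdict.

I found the handle from both camera views; it measured 136 mm high against the expected 134 mm. I gripped it at about 14 mm opening with up to 60 N. Five alternating rocks of about ±0.07 rad walked the block up past both sprung plates. I then levelled it and lifted it out.

**Last checks:**
- **Block:** It was level to within 0.001 rad by the tool pose and still. The tool had moved less than 0.5 mm sideways from the start. The predicted block corners matched the side image to a pixel or two, so it did not slip in the grip.
- **Force:** The tool carried only about 3–4 N, roughly the block's weight, with no sign of it touching the heater.
- **Heater and bystanders:** By eye they are where they were in the before and after pictures. A rough image comparison of the heater's side and the cover showed no movement. The arm partly hides the spare block and the heater in the top view.

No check failed or disagreed.

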